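# Hold a valve block against the sprung stop of an assembly jig

### The job

Swing the jig's clamp lever fully open, out of the way of the bed, then stand the brass valve block upright on the jig's bed, centred between the two black lines with its steel flange flat against the sprung stop plate. Push it steadily against the plate with about 10 N, so that the red pointers are in the middle of the green marks, and finish while still holding it there so that the fitter can put the bolts in. Never drive the stop plate to the end of its travel, and leave the spray can, the tape measure and the tape ring where they are.

Things in the scene. Friction and masses are not known exactly. Their poses are not given: they have to be found in the camera images.
- jig: Fixed assembly jig; origin on the bench under the centre of its bed; +x points at the sprung stop plate. Bed: aluminium plate 220 (x) x 140 (y) mm, top 12 mm above the bench. Blue spring housing at x 90 to 112 mm, 68 mm high. Blue lever socket block 36 x 36 mm at x -20, y -85 mm, top 42 mm up. Two white rails at y +-58 mm (12 mm wide, x 35 to 85 mm, tops 30 mm up) carry the green marks.
- stop (a joint): Travel of the sprung stop plate along jig +x, m: 0 = free (out), 0.025 = end of travel. Spring: 2.1 N at 0, then 0.7 N per mm more (6 N at 5.6 mm, 10 N at 11.3 mm, 14 N at 17 mm). The red pointers at both ends of the plate's front edge stand over the green marks from 5.6 to 17 mm.
- lever (a joint): Clamp lever angle, rad: 0 = shut (arm lies across the bed along jig +y), grows as the arm swings level, counter-clockwise from above, towards jig -x (the robot's side); 1.57 = arm points to jig -x, 1.75 = end stop. Upright hinge; stays where left (stiff: about 1 N at the knob).
- lever_knob (a point): On the axis of the lever's round upright red knob, 82 mm above the bench; knob 20 mm in diameter, from 54 to 96 mm above the bench, 120 mm from the hinge. The steel arm below it is 14 mm wide, 44 to 54 mm above the bench.
- lever_hinge (a point): Point on the lever's upright hinge axis (jig x -20, y -85 mm), 82 mm above the bench.
- stop_face (a point): Middle of the front face (looks to jig -x) of the steel stop plate, 25 mm above the bed; moves with the plate; at jig x = 39.2 mm, y = 0 when free. Plate 8 mm thick, 90 mm wide, top 69 mm above the bench.
- seat (a point): Centre of the bed's top surface (jig x 0, y 0), axes as the jig's. Two black lines along x at y = +-41 mm mark where the 76 mm wide flange goes, its middle on y = 0.
- block_grip (a point): Centre of the loose valve block (0.3 to 0.65 kg), 25 mm above its underside; it starts upright on the bench. Its +x points to its flange. Brass body 60 (x) x 36 (y) x 44 mm high, centred on this point in x and y; 20 mm round boss on top, to 50 mm. Steel flange 8 mm thick, 76 mm wide, 50 mm high, front face 38 mm in +x of this point. Yellow cap, 28 mm diameter, at its -x end, to -42 mm.
- flange_face (a point): Middle of the front (outer, +x) face of the block's flange, 38 mm in +x of block_grip, 25 mm above the underside. Axes as block_grip.
- tape_measure: Bystander: black and yellow tape measure, 64 x 34 x 60 mm high, origin under its centre.
- spray_can: Bystander: blue and yellow spray can with red cap, 52 mm in diameter, 165 mm high, origin under its centre.
- tape_ring: Bystander: yellow roll of thread tape lying flat, 54 mm in diameter, 19 mm high, origin under its centre.
Not all that is in view belongs to the job. There is more than one size of the part that bears block_grip; the job needs the middle-sized.

How it is judged:
By the outcome, as a careful person would: the job done as asked, in the order asked, and still so for the second after the job is handed in, while the arm keeps its last pose, push and grip.
It also fails if it takes over 58 s, if anything falls off the work surface, if the arm or the gripper's body presses on something with over 40 N, if the wrist force passes 120 N, or if a joint passes its speed limit or range.

### The arm

A 7-joint arm with a two-finger parallel gripper is mounted at the origin on the work surface. World frame = base frame: x ahead of the robot, y to its left, z up, the work surface at z = 0. Lengths are in m, angles in rad, forces in N, time in s.
With the tool pointing down it reaches from about 0.425 to 0.925 m from the base axis. Payload 6.8 kg.
Tool frame: the origin (TCP) lies on the front face of the gripper's body, between the roots of the fingers; the fingertips stand 73 mm ahead of it and the grasp point (between the pads) lies 54 mm ahead of it; z points along the fingers, y is the line along which they close (so a half turn about z gives the same grasp; the last joint's range is limited). The gripper opens to 85 mm and grips with 20 to 120 N. Pads are 22 mm wide; open, the fingers measure 114 mm over their backs; the gripper's body (76 mm by 85 mm) begins 54 mm behind the grasp point. The pads swing forward as they close: fully open they stand 13 mm farther back than shut.
Start: joints at [-1.306, 0.477, 0.022, 1.555, -0.011, 1.109, -0.083], TCP at [0.246, 0.629, 0.304] pointing down, gripper open.
Joint ranges: [-2.96, 2.96], [-0.34, 2.1], [-1.41, 1.46], [0.24, 2.44], [-1.37, 4.51], [0.17, 1.92], [-2.96, 2.96]. Speed limits (rad/s): [2.39, 2.39, 3.14, 3.14, 3.14, 3.14, 3.14].

### API

Orientations are given as a unit quaternion [w, x, y, z].
In Python, from station import bot, optics gives the robot as it stands.
- The arm moves only by the tool drive_tool, never from a script. Its argument "deltas" is a list of rows, each an object with "gripper": the closure in counts, from 0 (fully open) to 255 (shut); "offset": the shift along the tool's x, y, z in units of 1000 mm (1.0 is 1000 mm), a list of three; "angular": the turn, a rotation vector about the tool's x, y, z in units of 45 degrees (1.0 is 45 degrees), a list of three. In form: [{"gripper": gripper, "offset": [dx, dy, dz], "angular": [rx, ry, rz]}, ...]. A call has 1 to 5 rows; each row is the pose to reach, as a shift and turn from the pose commanded when the call began, along the tool's axes at that moment; what a row does not reach only later rows make up. A row lasts 1/10 s, in which the tool goes at most 50 mm and 8.59 degrees, less where a joint would pass 70% of its speed; a pose out of reach is approached as far as the arm can. A call with a number of a shift or a turn outside -1 to 1 is refused whole. A call with a gripper value outside its range is refused whole. The fingers move at their own pace and stop on an object; "grip_force" is the grip in N (left out, the last holds). Time passes only in rows, so rows that repeat a pose let the fingers close. It gives the time, the measured TCP pose, the force, the opening and the grip force at its end, in the units of the state.
- bot.get_obs(): the state, without advancing time (a new reading comes with each control period).
- optics.read_camera(name): name is "scene" or "top" or "wrist"; returns the picture (420x560x3 uint8, blue, green, red); there is no depth.
- optics.camera_model(name): a dict with "fx", "fy", "cx", "cy" (pixels), "cam_to_world" (4x4, takes a point from camera to world coordinates). Camera axes: x right, y up, looking along -z (the intrinsics and any distortion apply to the point x, -y, -z); pixel columns grow to the right and rows downward; lengths in m; the calibration is good to about 2 mm. A picture is of the moment at which its call begins: read the wrist's pose just before it. camera_model takes no time and is no camera call; for the wrist camera it gives the pose at the moment of the call.
- bot.hand_in(): hands the job in; it is judged then, once.
The state is a dict: "t": time; "q": joint angles; "joint_vel": joint speeds; "joint_torque": joint torques, N m; "eef_pos": TCP position; "tool_rot": TCP orientation; "contact_force": force on the tool from outside, world axes, zero at the start; "torque": the same for the moment, N m; "gripper_width": opening from 0.0 (shut) to 1.0 (fully open); "grasp_force": force on a finger pad.
Only numpy, scipy, OpenCV 4.12 (cv2) and the standard library are available. Lean on these libraries where they do the work, as an engineer would, in place of code of your own. Each camera call takes 0.05 s, during which the arm holds its last target. There are 200 camera calls.

## Working session

There is one attempt and no reset: what is moved stays moved. The work goes in short steps, Python scripts to look and compute and a tool call to move; the robot and the scene stay as the last step left them, time stands still between calls to the robot, and variables do not carry over. Pictures are saved under pics/ and viewed, at most 10 in all, crops included, and the job is handed in when it is done.

Besides the shell and the picture viewer there is one more tool, called after ">>>" by a JSON object that holds its "op" and its "data", one argument or row to a line. drive_tool: Moves the arm, as the interface text tells. Its arguments: {"type":"object","properties":{"deltas":{"type":"array"},"grip_force":{"type":"number"}},"required":["deltas"]}

```bash
ls; mkdir -p pics
python3 - <<'E'
from station import bot, optics
import cv2,numpy as np
print(bot.get_obs())
for n in ("scene","top"):
    cv2.imwrite(f"pics/{n}0.png",optics.read_camera(n)); m=optics.camera_model(n); print(n,m)
E
```

```text
pics
{'t': 0.0, 'q': array([-1.3061081 ,  0.47779127,  0.02232636,  1.55643999, -0.01149132,
        1.10928775, -0.08310153]), 'joint_vel': array([ 2.47918313e-04,  8.31180061e-05,  1.59584215e-03,  8.34758841e-04,
       -7.66329700e-04,  6.53655468e-05,  1.38402807e-03]), 'joint_torque': array([ 3.47558835e-04, -5.96452045e+01,  1.60772469e+00, -2.81194192e+01,
        1.23525076e-02,  9.33622301e-03,  2.16423837e-05]), 'eef_pos': array([0.24567798, 0.62821725, 0.3029361 ]), 'tool_rot': array([-9.98731469e-05,  1.85298944e-01,  9.82681786e-01, -8.93595987e-04]), 'contact_force': array([ 0.21645833, -0.57584575, -0.01207927]), 'torque': array([-0.00560988,  0.02940572, -0.02363106]), 'grasp_force': 0.0, 'gripper_width': 0.9971706515373446}
scene {'fx': 544.6527042435121, 'fy': 544.6527042435121, 'cx': 286.2702269076453, 'cy': 202.4031089629527, 'cam_to_world': array([[-0.33061398, -0.73744593,  0.58895491,  1.25559554],
       [ 0.94366766, -0.26732194,  0.19501364,  0.22292728],
       [ 0.01362855,  0.62025194,  0.78428425,  1.05626741],
       [ 0.        ,  0.        ,  0.        ,  1.        ]])}
top {'fx': 410.5861967461174, 'fy': 410.5861967461174, 'cx': 280.0082645240144, 'cy': 207.19752515638424, 'cam_to_world': array([[-0.00575978,  0.99549218, -0.09466858,  0.47206087],
       [-0.999928  , -0.00473696,  0.01102547, -0.03751491],
       [ 0.01052733,  0.09472527,  0.99544779,  0.97418295],
       [ 0.        ,  0.        ,  0.        ,  1.        ]])}
```

View pics/scene0.png

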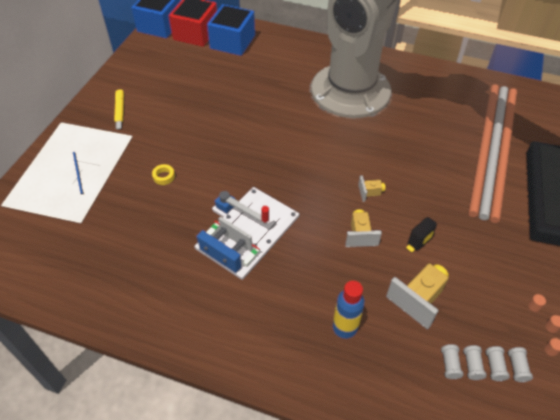

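View pics/top0.png

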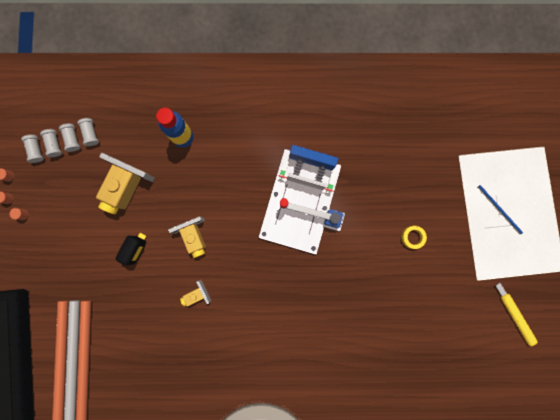

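The scene shows three valve blocks. In the top view the large one is at (118,187), the middle one at (190,238) and the small one at (195,296). The tape measure at (131,249) could also be mistaken for a block. The jig is at about (302,200), with its lever shut, the knob at (284,203) and the hinge at (335,219). I choose the middle block at (190,238) and will check it in a crop.

```bash
cat > h.py <<'E'
import numpy as np
from station import bot, optics
def ray(n,u,v,z,m=None):
    m=m or optics.camera_model(n); T=m['cam_to_world']
    d=T[:3,:3]@np.array([(u-m['cx'])/m['fx'],-(v-m['cy'])/m['fy'],-1]); o=T[:3,3]
    return o+d*(z-o[2])/d[2]
def proj(n,p,m=None):
    m=m or optics.camera_model(n); T=m['cam_to_world']
    c=T[:3,:3].T@(np.asarray(p)-T[:3,3]); return m['cx']+m['fx']*c[0]/-c[2], m['cy']-m['fy']*c[1]/-c[2]
E
python3 - <<'E'
import cv2,numpy as np
t=cv2.imread('pics/top0.png')
a=cv2.resize(t[205:275,155:225],(400,400),interpolation=cv2.INTER_CUBIC)
b=cv2.resize(t[140:260,252:352],(500,600),interpolation=cv2.INTER_CUBIC)[:, :400]
c=np.zeros((600,800,3),np.uint8); c[:400,:400]=a
c[:480,400:]=cv2.resize(t[142:262,252:352],(400,480),interpolation=cv2.INTER_CUBIC)
cv2.imwrite('pics/crop1.png',c)
E
```

```text
(no output)
```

View pics/crop1.png

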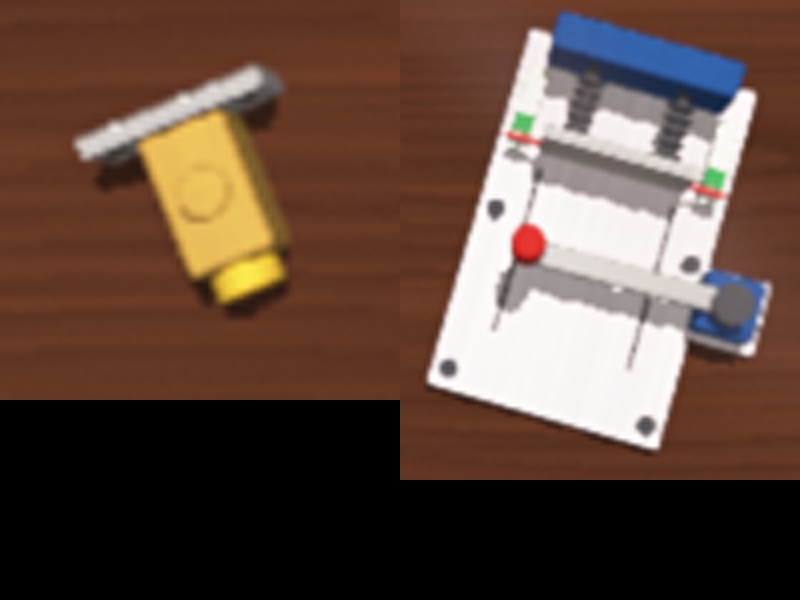

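Run:
```python
from h import *
from scipy.spatial.transform import Rotation as R
c=[(428,382),(658,450),(757,92),(533,30)]
P=np.array([ray('top',252+(x-400)/4,142+y/4,.012)[:2] for x,y in c]) # (-110,70),(-110,-70),(110,-70),(110,70)
print('sides',[round(float(np.linalg.norm(P[i]-P[(i+1)%4])),4) for i in range(4)])
J=np.array([(-.11,.07),(-.11,-.07),(.11,-.07),(.11,.07)])
a=(P-P.mean(0))@[1,1j]; b=J@[1,1j]; yaw=np.angle((a*b.conj()).sum())
print('jig',P.mean(0),np.degrees(yaw))
k=ray('top',252+129/4,142+243/4,.096); C=P.mean(0)
rot=lambda p:C+np.array([[np.cos(yaw),-np.sin(yaw)],[np.sin(yaw),np.cos(yaw)]])@p
print('knob',k,'pred',rot([-.02,.035]),'hinge',rot([-.02,-.085]))
s=70/400
f=lambda x,y,z:ray('top',155+x*s,205+y*s,z)[:2]
boss=f(204,193,.05);l=f(76,142,.05);r=f(257,67,.05)
print('boss',boss,'fl',l,r,np.linalg.norm(l-r)); d=r-l; n=np.array([-d[1],d[0]])/np.linalg.norm(d); 
print('yaw',np.degrees(np.arctan2(n[1],n[0])),'dist',((l+r)/2-boss)@n,'lat',((l+r)/2-boss)@d)
for nm,p in (('can',(167,116,.165)),('ring',(414,237,.019)),('tm',(131,249,.06))): print(nm,ray('top',*p))
print('sceneproj boss',proj('scene',[*boss,.05]),'knob',proj('scene',k))
print(R.from_quat(np.roll(bot.get_obs()['tool_rot'],-1)).as_matrix().round(3))
```

```text
sides [0.1398, 0.2203, 0.1384, 0.2184]
jig [ 0.57767799 -0.09683341] -16.4742491286878
knob [ 0.56514403 -0.05642166  0.096     ] pred [ 0.5684245  -0.05759856] hinge [ 0.53439437 -0.17267224]
boss [0.48986347 0.1526852 ] fl [0.51010729 0.20311025] [0.53926126 0.13258135] 0.07631697578419044
yaw 22.458342151542134 dist 0.03797143583624027 lat -5.409603829803185e-05
can [0.7348332  0.18035718 0.165     ]
ring [ 0.4916935  -0.35977057  0.019     ]
tm [0.46789835 0.28174891 0.06      ]
sceneproj boss (np.float64(361.4875545513021), np.float64(220.071735853027)) knob (np.float64(264.5482972122411), np.float64(207.67852283353608))
[[-0.931  0.364 -0.   ]
 [ 0.364  0.931 -0.002]
 [-0.    -0.002 -1.   ]]
```

The crop confirms the choice: the flange measures 76 mm, so this is the middle block. The jig sides measure 220 and 140 mm, which agrees too. Next I go to the knob.

```bash
cat >> h.py <<'E'
from scipy.spatial.transform import Rotation as R
JC=np.array([.5777,-.0968]); JY=np.radians(-16.47)
def jig(x,y): return JC+np.array([[np.cos(JY),-np.sin(JY)],[np.sin(JY),np.cos(JY)]])@[x,y]
def pose():
    o=bot.get_obs(); return o['eef_pos'],R.from_quat(np.roll(o['tool_rot'],-1)),o
def tgt(yaw): # tool down, tool y at world angle yaw (deg)
    a=np.radians(yaw); y=np.array([np.cos(a),np.sin(a),0]); z=np.array([0,0,-1.]); return R.from_matrix(np.c_[np.cross(y,z),y,z])
def go(p,yaw,ref=None):
    p0,r0=ref or pose()[:2]
    return r0.inv().apply(np.array(p)-p0).round(4), ((r0.inv()*tgt(yaw)).as_rotvec()/np.radians(45)).round(3)
E
python3 - <<'E'
from h import *
print(go([.567,-.057,.24],-16.5))
E
```

```text
(array([-0.5488, -0.5211,  0.0639]), array([-0.002,  0.002,  1.892]))
```

>>> {"op": "drive_tool", "data": {
  "deltas": [
    {"gripper": 135, "offset": [-0.55, -0.52, 0.06], "angular": [0, 0, 0.95]},
    {"gripper": 135, "offset": [-0.55, -0.52, 0.06], "angular": [0, 0, 0.95]},
    {"gripper": 135, "offset": [-0.55, -0.52, 0.06], "angular": [0, 0, 0.95]},
    {"gripper": 135, "offset": [-0.55, -0.52, 0.06], "angular": [0, 0, 0.95]},
    {"gripper": 135, "offset": [-0.55, -0.52, 0.06], "angular": [0, 0, 0.95]}
  ],
  "grip_force": 40
}}

```text
t: 0.6
eef_pos: [0.3526, 0.4011, 0.2838]
tool_rot: [-0.0, 0.533, 0.846, -0.0]
contact_force: [0.5, 1.5, -0.6]
gripper_width: 0.469
grasp_force: 0.0
```

Run:
```python
from h import *
p,r,o=pose();print(p,o['q'],o['gripper_width'],o['t'])
print(go([.567,-.057,.24],-16.5))
```

```text
[0.35255921 0.40112521 0.28377685] [-1.15663442  0.26843516  0.22760581  1.92661539 -0.07352685  0.9547542
 -0.44856803] 0.46919823836000923 0.6
(array([-0.5058, -0.004 ,  0.0438]), array([-0.   ,  0.   ,  0.934]))
```

>>> {"op": "drive_tool", "data": {
  "deltas": [
    {"gripper": 135, "offset": [-0.506, -0.004, 0.044], "angular": [0, 0, 0.93]},
    {"gripper": 135, "offset": [-0.506, -0.004, 0.044], "angular": [0, 0, 0.93]},
    {"gripper": 135, "offset": [-0.506, -0.004, 0.044], "angular": [0, 0, 0.93]},
    {"gripper": 135, "offset": [-0.506, -0.004, 0.044], "angular": [0, 0, 0.93]},
    {"gripper": 135, "offset": [-0.506, -0.004, 0.044], "angular": [0, 0, 0.93]}
  ]
}}

```text
t: 1.1
eef_pos: [0.4594, 0.1764, 0.2623]
tool_rot: [-0.0, 0.8, 0.6, 0.0]
contact_force: [1.0, -0.5, 0.1]
gripper_width: 0.472
grasp_force: 0.0
```

Run:
```python
from h import *
p,r,o=pose();print(p,o['q'],o['t'])
print(go([.567,-.057,.24],-16.5))
```

```text
[0.45938447 0.17640578 0.26233169] [-0.89987627  0.23724577  0.47488422  2.05253272 -0.14001842  0.88198743
 -0.63127281] 1.1
(array([-0.1939,  0.1687,  0.0223]), array([-0.   , -0.   ,  0.005]))
```

>>> {"op": "drive_tool", "data": {
  "deltas": [
    {"gripper": 135, "offset": [-0.194, 0.169, 0.022], "angular": [0, 0, 0.005]},
    {"gripper": 135, "offset": [-0.194, 0.169, 0.022], "angular": [0, 0, 0.005]},
    {"gripper": 135, "offset": [-0.194, 0.169, 0.022], "angular": [0, 0, 0.005]},
    {"gripper": 135, "offset": [-0.194, 0.169, 0.022], "angular": [0, 0, 0.005]},
    {"gripper": 135, "offset": [-0.194, 0.169, 0.022], "angular": [0, 0, 0.005]}
  ]
}}

```text
t: 1.6
eef_pos: [0.5652, -0.049, 0.2408]
tool_rot: [-0.0, 0.799, 0.601, -0.0]
contact_force: [0.8, -0.3, 0.1]
gripper_width: 0.469
grasp_force: 0.0
```

>>> {"op": "drive_tool", "data": {
  "deltas": [
    {"gripper": 135, "offset": [-0.005, 0.005, 0.0], "angular": [0, 0, 0.0]},
    {"gripper": 135, "offset": [-0.005, 0.005, 0.0], "angular": [0, 0, 0.0]}
  ]
}}

```text
t: 1.8
eef_pos: [0.5682, -0.0555, 0.2408]
tool_rot: [0.0, 0.801, 0.599, -0.001]
contact_force: [-0.4, 1.0, 0.2]
gripper_width: 0.471
grasp_force: 0.0
```

Run:
```python
from h import *
import cv2
p,r,o=pose();print(p,o['q'],o['t'],o['contact_force'])
m=optics.camera_model('wrist'); cv2.imwrite('pics/w1.png',optics.read_camera('wrist')); print(m)
np.save('m1.npy',m,allow_pickle=True)
for q in ([*jig(-.02,.035),.096],[*jig(-.11,.07),.012],[*jig(-.11,-.07),.012],[*jig(.11,.07),.012]): print(proj('wrist',q,m))
print(go([.567,-.057,.138],-16.5))
```

```text
[ 0.56815266 -0.05550915  0.24076121] [-0.42967299  0.41509511  0.53811125  1.89873144 -0.26590132  0.89933961
 -0.04827018] 1.8 [-0.35370491  0.96760032  0.15553866]
{'fx': 306.6679387773544, 'fy': 306.6679387773544, 'cx': 279.68468121974274, 'cy': 216.85544912457303, 'cam_to_world': array([[ 9.59289600e-01,  2.70443716e-01,  8.13858716e-02,
         5.88702830e-01],
       [-2.82423795e-01,  9.19118665e-01,  2.74695611e-01,
         1.39017809e-02],
       [-5.13571680e-04, -2.86497950e-01,  9.58080717e-01,
         3.11555491e-01],
       [ 0.00000000e+00,  0.00000000e+00,  0.00000000e+00,
         1.00000000e+00]])}
(np.float64(280.84295079565237), np.float64(229.52333148879725))
(np.float64(188.11954399794922), np.float64(167.1951591399087))
(np.float64(198.8291887335586), np.float64(294.6438048480909))
(np.float64(414.332740021626), np.float64(167.46852923611146))
(array([-0.0038,  0.0004,  0.1027]), array([-0.002,  0.   ,  0.006]))
```

View pics/w1.png

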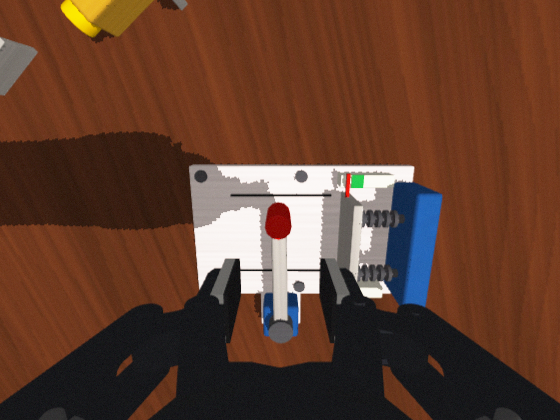

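The wrist view shows the bed corners at (191,165), (413,166) and (198,294), within 1–3 px of the prediction. The knob top is at about (279,226), centred between the fingers. I can lower over it as a cage.

>>> {"op": "drive_tool", "data": {
  "deltas": [
    {"gripper": 135, "offset": [-0.004, 0.0, 0.04], "angular": [0, 0, 0.0]},
    {"gripper": 135, "offset": [-0.004, 0.0, 0.07], "angular": [0, 0, 0.0]},
    {"gripper": 135, "offset": [-0.004, 0.0, 0.1], "angular": [0, 0, 0.0]},
    {"gripper": 135, "offset": [-0.004, 0.0, 0.103], "angular": [0, 0, 0.0]}
  ]
}}

```text
t: 2.25
eef_pos: [0.5644, -0.0542, 0.135]
tool_rot: [-0.003, 0.798, 0.602, -0.002]
contact_force: [0.6, 0.6, -0.5]
gripper_width: 0.471
grasp_force: 0.0
```

Run:
```python
from h import *
p,r,o=pose();print(p,o['contact_force'],p[:2]-jig(-.02,.035))
# arc plan: from current, calls of 5 rows, 6 deg per row; fingers centre lead 6mm ahead
ref=(p,r)
for k in range(1,19):
    th=np.radians(6*k); x,y=jig(-.02-.12*np.sin(th),-.085+.12*np.cos(th))
    print(k,*[a.round(3).tolist() for a in go([x,y,.138],-16.47+6*k,ref)])
    if k%5==0: ref=(np.array([x,y,.138]),tgt(-16.47+6*k))
```

```text
[ 0.56441099 -0.05418333  0.13502261] [ 0.60533535  0.62804058 -0.50010303] [-0.0040326   0.00338251]
1 [-0.003, -0.008, -0.003] [-0.009, 0.0, -0.122]
2 [-0.005, -0.02, -0.003] [-0.009, -0.0, -0.256]
3 [-0.008, -0.032, -0.003] [-0.009, -0.0, -0.389]
4 [-0.012, -0.044, -0.003] [-0.009, -0.001, -0.522]
5 [-0.018, -0.055, -0.003] [-0.009, -0.001, -0.656]
6 [-0.001, -0.012, 0.0] [0.0, 0.0, -0.133]
7 [-0.003, -0.025, 0.0] [0.0, 0.0, -0.267]
8 [-0.006, -0.037, 0.0] [0.0, 0.0, -0.4]
9 [-0.01, -0.049, 0.0] [0.0, 0.0, -0.533]
10 [-0.016, -0.06, 0.0] [0.0, 0.0, -0.667]
11 [-0.001, -0.012, 0.0] [0.0, 0.0, -0.133]
12 [-0.003, -0.025, 0.0] [0.0, 0.0, -0.267]
13 [-0.006, -0.037, 0.0] [0.0, 0.0, -0.4]
14 [-0.01, -0.049, 0.0] [0.0, 0.0, -0.533]
15 [-0.016, -0.06, 0.0] [0.0, 0.0, -0.667]
16 [-0.001, -0.012, 0.0] [0.0, 0.0, -0.133]
17 [-0.003, -0.025, 0.0] [0.0, 0.0, -0.267]
18 [-0.006, -0.037, 0.0] [0.0, 0.0, -0.4]
```

>>> {"op": "drive_tool", "data": {
  "deltas": [
    {"gripper": 135, "offset": [-0.003, -0.008, 0], "angular": [0, 0, -0.12]},
    {"gripper": 135, "offset": [-0.005, -0.02, 0], "angular": [0, 0, -0.26]},
    {"gripper": 135, "offset": [-0.008, -0.032, 0], "angular": [0, 0, -0.39]},
    {"gripper": 135, "offset": [-0.012, -0.044, 0], "angular": [0, 0, -0.52]},
    {"gripper": 135, "offset": [-0.018, -0.055, 0], "angular": [0, 0, -0.65]}
  ]
}}

```text
t: 2.75
eef_pos: [0.5097, -0.0572, 0.1398]
tool_rot: [0.001, 0.619, 0.785, 0.001]
contact_force: [2.3, 1.0, -1.0]
gripper_width: 0.47
grasp_force: 0.7
```

>>> {"op": "drive_tool", "data": {
  "deltas": [
    {"gripper": 135, "offset": [-0.001, -0.012, 0], "angular": [0, 0, -0.13]},
    {"gripper": 135, "offset": [-0.003, -0.025, 0], "angular": [0, 0, -0.27]},
    {"gripper": 135, "offset": [-0.006, -0.037, 0], "angular": [0, 0, -0.4]},
    {"gripper": 135, "offset": [-0.01, -0.049, 0], "angular": [0, 0, -0.53]},
    {"gripper": 135, "offset": [-0.016, -0.06, 0], "angular": [0, 0, -0.67]}
  ]
}}

```text
t: 3.25
eef_pos: [0.4549, -0.0868, 0.1398]
tool_rot: [0.001, 0.394, 0.919, 0.001]
contact_force: [1.0, 1.6, -0.0]
gripper_width: 0.47
grasp_force: 0.6
```

>>> {"op": "drive_tool", "data": {
  "deltas": [
    {"gripper": 135, "offset": [-0.001, -0.012, 0], "angular": [0, 0, -0.13]},
    {"gripper": 135, "offset": [-0.003, -0.025, 0], "angular": [0, 0, -0.27]},
    {"gripper": 135, "offset": [-0.006, -0.037, 0], "angular": [0, 0, -0.4]},
    {"gripper": 135, "offset": [-0.01, -0.049, 0], "angular": [0, 0, -0.53]},
    {"gripper": 135, "offset": [-0.016, -0.06, 0], "angular": [0, 0, -0.67]}
  ]
}}

```text
t: 3.75
eef_pos: [0.4224, -0.1402, 0.1398]
tool_rot: [0.001, 0.141, 0.99, 0.0]
contact_force: [1.0, 1.0, -0.5]
gripper_width: 0.473
grasp_force: 0.6
```

Run:
```python
from h import *
p,r,o=pose();print(p,o['contact_force'],o['q'])
ref=(p,r)
for d in (96,100,102,104,106):
    th=np.radians(d); x,y=jig(-.02-.12*np.sin(th),-.085+.12*np.cos(th))
    print(d,x,y,*[a.round(3).tolist() for a in go([x,y,.135],-16.47+d,ref)])
```

```text
[ 0.4223631  -0.14023689  0.13975159] [ 0.99497755  1.03284129 -0.47109789] [ 0.12778437  0.35718856  0.0617718   2.22875035 -0.04130408  0.55420708
  1.50804002]
96 0.41641998293946314 -0.15083556093334083 [0.003, -0.012, 0.005] [0.0, 0.003, -0.128]
100 0.4151862867635235 -0.15912008543765208 [0.002, -0.02, 0.005] [0.0, 0.003, -0.217]
102 0.4147870124889895 -0.16328958923351777 [0.001, -0.024, 0.005] [0.0, 0.003, -0.262]
104 0.4145334950255306 -0.16747048755155475 [-0.0, -0.028, 0.005] [0.0, 0.003, -0.306]
106 0.41442604324512433 -0.17165768661118042 [-0.001, -0.032, 0.005] [0.0, 0.003, -0.351]
```

>>> {"op": "drive_tool", "data": {
  "deltas": [
    {"gripper": 135, "offset": [0.002, -0.012, 0], "angular": [0, 0, -0.13]},
    {"gripper": 135, "offset": [0.001, -0.018, 0], "angular": [0, 0, -0.19]},
    {"gripper": 135, "offset": [0.0, -0.022, 0], "angular": [0, 0, -0.22]},
    {"gripper": 135, "offset": [0.0, -0.025, 0], "angular": [0, 0, -0.22]}
  ]
}}

```text
t: 4.15
eef_pos: [0.4152, -0.1646, 0.1391]
tool_rot: [0.001, 0.058, 0.998, -0.0]
contact_force: [0.0, 2.0, 1.4]
gripper_width: 0.47
grasp_force: 0.5
```

>>> {"op": "drive_tool", "data": {
  "deltas": [
    {"gripper": 135, "offset": [0.0, -0.003, 0], "angular": [0, 0, 0]},
    {"gripper": 135, "offset": [0.0, -0.005, 0], "angular": [0, 0, 0]}
  ]
}}

```text
t: 4.35
eef_pos: [0.4146, -0.1681, 0.1386]
tool_rot: [0.0, 0.058, 0.998, 0.001]
contact_force: [1.0, 12.1, 7.3]
gripper_width: 0.47
grasp_force: 6.5
```

The end stop is reached, with 12 N reaction. I back off, lift, and go to the block.

>>> {"op": "drive_tool", "data": {
  "deltas": [
    {"gripper": 135, "offset": [0.0, 0.007, 0], "angular": [0, 0, 0]},
    {"gripper": 135, "offset": [0.0, 0.007, -0.04], "angular": [0, 0, 0]},
    {"gripper": 100, "offset": [0.0, 0.007, -0.09], "angular": [0, 0, 0]},
    {"gripper": 60, "offset": [0.0, 0.007, -0.12], "angular": [0, 0, 0]}
  ]
}}

```text
t: 4.75
eef_pos: [0.4154, -0.1632, 0.2611]
tool_rot: [0.001, 0.059, 0.998, -0.0]
contact_force: [1.0, -0.2, 0.8]
gripper_width: 0.755
grasp_force: 0.0
```

Run:
```python
from h import *
p,r,o=pose();print(p,o['contact_force'],o['q'])
print(go([.49,.1527,.22],112.46))
```

```text
[ 0.4154265  -0.1631997   0.26111161] [ 0.96639678 -0.16616671  0.81779274] [ 0.20141327  0.15090772  0.03598883  2.12818727 -0.0065799   0.85966814
  1.69410834]
(array([-0.0368,  0.3225,  0.041 ]), array([-0.002,  0.003, -0.649]))
```

>>> {"op": "drive_tool", "data": {
  "deltas": [
    {"gripper": 60, "offset": [-0.037, 0.322, 0.02], "angular": [0, 0, -0.65]},
    {"gripper": 60, "offset": [-0.037, 0.322, 0.02], "angular": [0, 0, -0.65]},
    {"gripper": 60, "offset": [-0.037, 0.322, 0.02], "angular": [0, 0, -0.65]},
    {"gripper": 60, "offset": [-0.037, 0.322, 0.02], "angular": [0, 0, -0.65]},
    {"gripper": 60, "offset": [-0.037, 0.322, 0.02], "angular": [0, 0, -0.65]}
  ]
}}

```text
t: 5.25
eef_pos: [0.4722, 0.0817, 0.2429]
tool_rot: [0.0, -0.196, 0.981, -0.0]
contact_force: [1.8, -0.9, -0.9]
gripper_width: 0.762
grasp_force: 0.0
```

Run:
```python
from h import *
p,r,o=pose();print(p,o['q'])
print(go([.49,.1527,.22],112.46))
```

```text
[0.4721704  0.08167406 0.24286559] [-0.12402233  0.24161765 -0.20391165  2.06283242  0.06572665  0.84246038
  1.59880233]
(array([-0.0437,  0.0588,  0.0229]), array([-0.001,  0.001,  0.002]))
```

>>> {"op": "drive_tool", "data": {
  "deltas": [
    {"gripper": 60, "offset": [-0.044, 0.059, 0.023], "angular": [0, 0, 0]},
    {"gripper": 60, "offset": [-0.044, 0.059, 0.023], "angular": [0, 0, 0]},
    {"gripper": 60, "offset": [-0.044, 0.059, 0.023], "angular": [0, 0, 0]}
  ]
}}

```text
t: 5.55
eef_pos: [0.4898, 0.1558, 0.2187]
tool_rot: [-0.0, -0.198, 0.98, 0.001]
contact_force: [-0.3, -0.4, -0.2]
gripper_width: 0.763
grasp_force: 0.0
```

Run:
```python
from h import *
import cv2
p,r,o=pose();print(p,o['t'])
m=optics.camera_model('wrist'); cv2.imwrite('pics/w2.png',cv2.resize(optics.read_camera('wrist'),(784,588)))
a=np.radians(22.46);d=np.array([np.cos(a),np.sin(a)]);n=np.array([-d[1],d[0]]);c=np.array([.48986,.15269])
for nm,(x,y,z) in dict(boss=(0,0,.05),fl=(.038,.038,.05),fr=(.038,-.038,.05)).items():
    print(nm,np.round(np.array(proj('wrist',[*(c+x*d+y*n),z],m))*1.4))
print(go([*c,.079],112.46))
```

```text
[0.48976379 0.15584254 0.21873469] 5.55
boss [386. 304.]
fl [449. 365.]
fr [324. 364.]
(array([-0.0002, -0.0006,  0.14  ]), array([ 0.   , -0.002,  0.006]))
```

View pics/w2.png

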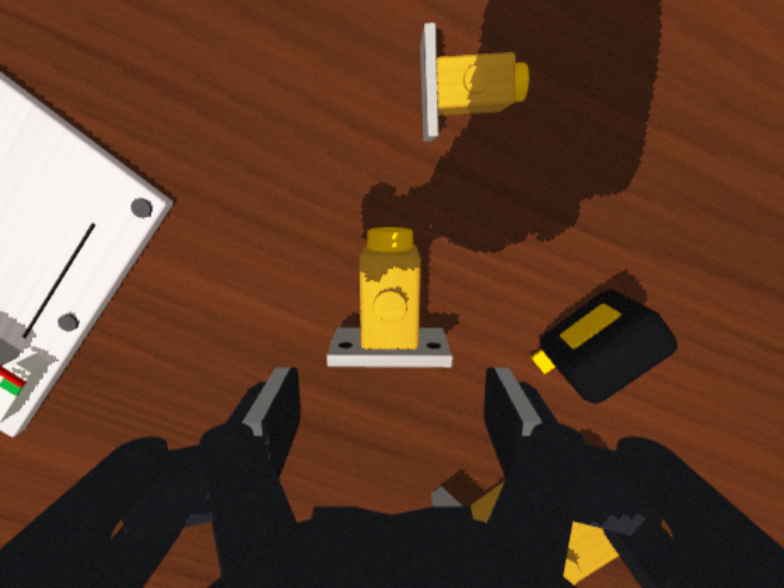

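Wrist view: boss at (389,304) and the flange's front edge from (327,362) to (452,362). That is square to the tool, about 3 px from the prediction. The grasp can go ahead with a small lateral fix.

Run:
```python
from h import *
c=ray('wrist',389/1.4,304/1.4,.05); f=ray('wrist',389.5/1.4,364/1.4,.05); print(c,f,np.linalg.norm(c-f))
print(go([c[0],c[1],.079],112.46))
```

```text
[0.48910569 0.1510348  0.05      ] [0.52413576 0.16597052 0.05      ] 0.03808124747542417
(array([ 0.0012, -0.0018,  0.14  ]), array([ 0.   , -0.002,  0.006]))
```

>>> {"op": "drive_tool", "data": {
  "deltas": [
    {"gripper": 60, "offset": [0.001, -0.002, 0.05], "angular": [0, 0, 0]},
    {"gripper": 60, "offset": [0.001, -0.002, 0.09], "angular": [0, 0, 0]},
    {"gripper": 60, "offset": [0.001, -0.002, 0.12], "angular": [0, 0, 0]},
    {"gripper": 60, "offset": [0.001, -0.002, 0.136], "angular": [0, 0, 0]},
    {"gripper": 60, "offset": [0.001, -0.002, 0.136], "angular": [0, 0, 0]}
  ]
}}

```text
t: 6.1
eef_pos: [0.4886, 0.1468, 0.082]
tool_rot: [-0.002, -0.194, 0.981, -0.001]
contact_force: [0.0, -1.4, 0.3]
gripper_width: 0.764
grasp_force: 0.0
```

>>> {"op": "drive_tool", "data": {
  "deltas": [
    {"gripper": 230, "offset": [0, 0, 0], "angular": [0, 0, 0]},
    {"gripper": 230, "offset": [0, 0, 0], "angular": [0, 0, 0]},
    {"gripper": 230, "offset": [0, 0, 0], "angular": [0, 0, 0]},
    {"gripper": 230, "offset": [0, 0, 0], "angular": [0, 0, 0]},
    {"gripper": 230, "offset": [0, 0, 0], "angular": [0, 0, 0]}
  ],
  "grip_force": 50
}}

```text
t: 6.6
eef_pos: [0.4907, 0.1497, 0.0855]
tool_rot: [0.001, -0.195, 0.981, 0.0]
contact_force: [-2.0, 2.5, 8.5]
gripper_width: 0.414
grasp_force: 52.0
```

Run:
```python
from h import *
p,r,o=pose();print(p,o)
```

```text
[0.49072865 0.14974207 0.0855072 ] {'t': 6.6, 'q': array([-0.27269153,  0.54385317, -0.17961008,  2.08306087,  0.18453145,
        0.52617846,  1.3774996 ]), 'joint_vel': array([-0.00027845,  0.00049324, -0.00094977,  0.00110155, -0.00074922,
       -0.00085717, -0.0019615 ]), 'joint_torque': array([ 1.46893758e+00, -4.76025045e+01,  7.56841041e-01, -1.48513690e+01,
        5.39904982e-01, -2.76406528e-01,  1.15653434e-03]), 'eef_pos': array([0.49072865, 0.14974207, 0.0855072 ]), 'tool_rot': array([ 1.44997598e-03, -1.95373520e-01,  9.80727714e-01,  4.86787167e-04]), 'contact_force': array([-2.03707856,  2.52617854,  8.53483097]), 'torque': array([0.53807358, 0.55131194, 0.02976741]), 'grasp_force': 52.034427523612976, 'gripper_width': 0.4139353473704962}
```

>>> {"op": "drive_tool", "data": {
  "deltas": [
    {"gripper": 230, "offset": [0, 0, -0.02], "angular": [0, 0, 0]},
    {"gripper": 230, "offset": [0, 0, -0.05], "angular": [0, 0, 0]},
    {"gripper": 230, "offset": [0, 0, -0.08], "angular": [0, 0, 0]},
    {"gripper": 230, "offset": [0, 0, -0.09], "angular": [0, 0, 0]},
    {"gripper": 230, "offset": [0, 0, -0.09], "angular": [0, 0, 0]}
  ]
}}

```text
t: 7.1
eef_pos: [0.4906, 0.1486, 0.175]
tool_rot: [0.002, -0.195, 0.981, 0.0]
contact_force: [1.3, 0.1, -6.9]
gripper_width: 0.413
grasp_force: 52.3
```

Run:
```python
from h import *
p,r,o=pose();print(p,o['contact_force'],o['torque'],o['gripper_width'])
g=jig(-.02,0);print(g,go([*g,.18],73.53))
```

```text
[0.49060815 0.14858839 0.17499517] [ 1.31096577  0.13583586 -6.88837704] [-0.01404462  0.03280738  0.04318928] 0.41268170862355424
[ 0.55852063 -0.09112973] (array([ 0.0289, -0.2475, -0.005 ]), array([0.001, 0.004, 0.865]))
```

>>> {"op": "drive_tool", "data": {
  "deltas": [
    {"gripper": 230, "offset": [0.029, -0.248, -0.005], "angular": [0, 0, 0.865]},
    {"gripper": 230, "offset": [0.029, -0.248, -0.005], "angular": [0, 0, 0.865]},
    {"gripper": 230, "offset": [0.029, -0.248, -0.005], "angular": [0, 0, 0.865]},
    {"gripper": 230, "offset": [0.029, -0.248, -0.005], "angular": [0, 0, 0.865]},
    {"gripper": 230, "offset": [0.029, -0.248, -0.005], "angular": [0, 0, 0.865]}
  ]
}}

```text
t: 7.6
eef_pos: [0.5571, -0.0934, 0.1768]
tool_rot: [-0.002, 0.145, 0.989, -0.0]
contact_force: [1.5, 0.4, -5.7]
gripper_width: 0.411
grasp_force: 52.4
```

>>> {"op": "drive_tool", "data": {
  "deltas": [
    {"gripper": 230, "offset": [0, 0, 0], "angular": [0, 0, 0]},
    {"gripper": 230, "offset": [0, 0, 0], "angular": [0, 0, 0]},
    {"gripper": 230, "offset": [0, 0, 0], "angular": [0, 0, 0]}
  ]
}}

```text
t: 7.9
eef_pos: [0.557, -0.0901, 0.1771]
tool_rot: [-0.002, 0.142, 0.99, 0.0]
contact_force: [1.1, 0.9, -6.4]
gripper_width: 0.413
grasp_force: 52.8
```

Run:
```python
from h import *
import cv2
p,r,o=pose();print(p,o['t'],o['contact_force'])
np.save('m3.npy',optics.camera_model('wrist'),allow_pickle=True); cv2.imwrite('pics/w3.png',cv2.resize(optics.read_camera('wrist'),(784,588)))
t=optics.read_camera('top'); cv2.imwrite('pics/top3.png',t)
m=optics.camera_model('wrist')
for nm,(x,y,z) in dict(c1=(-.11,.07,.012),c2=(-.11,-.07,.012),boss_=(0,0,0)).items():
    print(nm,np.round(np.array(proj('wrist',[*jig(x,y),z],m))*1.4))
print(go([*jig(-.02,0),.18],73.53))
```

```text
[ 0.55701978 -0.09006884  0.17714073] 7.9 [ 1.11767748  0.86760701 -6.38390577]
c1 [525. 145.]
c2 [255. 144.]
boss_ [390. 335.]
(array([-0.0014, -0.0013, -0.0022]), array([ 0.   , -0.003,  0.005]))
```

View pics/w3.png

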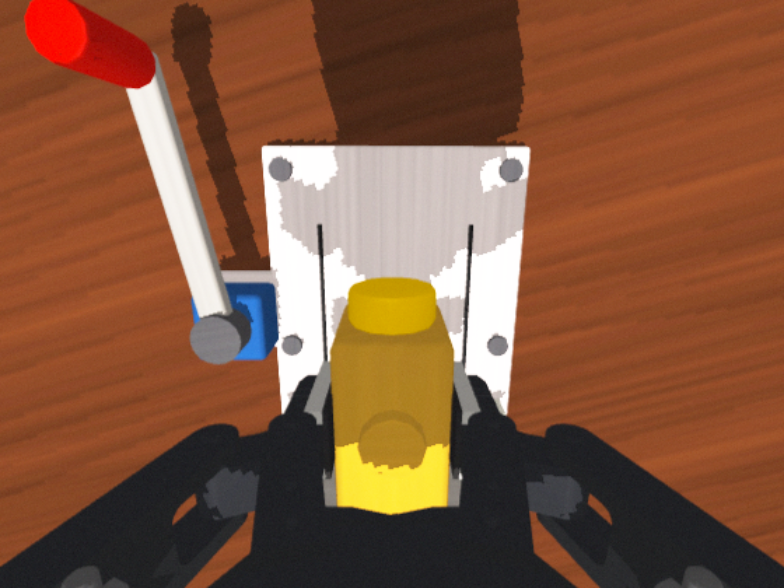

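The lever is fully open. The black lines centre on column 395.5, while the cap and body of the block centre on 392.3, so the block needs to go about 1.5–2 mm to jig +y. I shift it, lower to just above the bed, and look again.

>>> {"op": "drive_tool", "data": {
  "deltas": [
    {"gripper": 230, "offset": [0, 0.0015, 0.03], "angular": [0, 0, 0]},
    {"gripper": 230, "offset": [0, 0.0015, 0.055], "angular": [0, 0, 0]},
    {"gripper": 230, "offset": [0, 0.0015, 0.07], "angular": [0, 0, 0]},
    {"gripper": 230, "offset": [0, 0.0015, 0.072], "angular": [0, 0, 0]},
    {"gripper": 230, "offset": [0, 0.0015, 0.072], "angular": [0, 0, 0]}
  ]
}}

```text
t: 8.5
eef_pos: [0.5587, -0.0895, 0.1069]
tool_rot: [-0.0, 0.142, 0.99, 0.0]
contact_force: [0.5, -0.5, -6.2]
gripper_width: 0.414
grasp_force: 52.6
```

Run:
```python
from h import *
import cv2
p,r,o=pose();print(p,o['t'],o['contact_force'],o['torque'])
w=optics.read_camera('wrist'); cv2.imwrite('pics/w4.png',cv2.resize(w[100:370,100:460],(800,600),interpolation=cv2.INTER_CUBIC))
print(go([*jig(-.02,0),.105],73.53), (optics.camera_model('wrist')['cx']-100)*800/360)
```

```text
[ 0.55871777 -0.08947314  0.10685164] 8.5 [ 0.50302664 -0.54618569 -6.17109406] [0.04202105 0.02242082 0.01497944]
(array([ 0.0002, -0.0016,  0.0025]), array([0.   , 0.001, 0.002])) 399.29929159942833
```

View pics/w4.png

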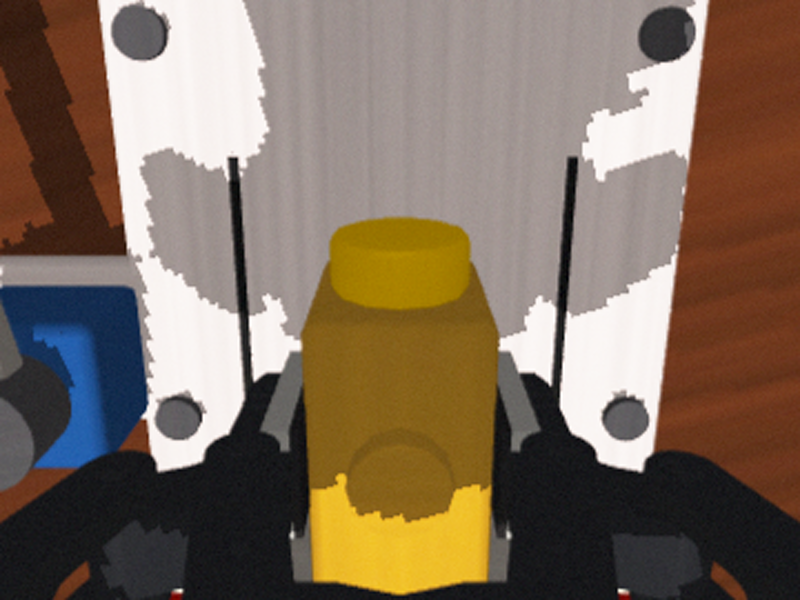

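Lines centre on column 402.7 and block on 400 at about 4.1 px/mm, so 0.6 mm more to +y. Then I lower onto the bed.

>>> {"op": "drive_tool", "data": {
  "deltas": [
    {"gripper": 230, "offset": [0, 0.0007, 0.002], "angular": [0, 0, 0]},
    {"gripper": 230, "offset": [0, 0.0007, 0.004], "angular": [0, 0, 0]},
    {"gripper": 230, "offset": [0, 0.0007, 0.004], "angular": [0, 0, 0]}
  ]
}}

```text
t: 8.85
eef_pos: [0.5589, -0.0892, 0.1031]
tool_rot: [0.0, 0.143, 0.99, 0.0]
contact_force: [-0.4, 0.4, -6.0]
gripper_width: 0.411
grasp_force: 52.7
```

>>> {"op": "drive_tool", "data": {
  "deltas": [
    {"gripper": 230, "offset": [0, 0, 0.001], "angular": [0, 0, 0]},
    {"gripper": 230, "offset": [0, 0, 0.001], "angular": [0, 0, 0]}
  ]
}}

```text
t: 9.05
eef_pos: [0.5587, -0.0893, 0.1018]
tool_rot: [-0.0, 0.143, 0.99, 0.0]
contact_force: [-0.2, 0.5, -7.0]
gripper_width: 0.414
grasp_force: 52.7
```

>>> {"op": "drive_tool", "data": {
  "deltas": [
    {"gripper": 230, "offset": [0, 0, 0.001], "angular": [0, 0, 0]},
    {"gripper": 230, "offset": [0, 0, 0.002], "angular": [0, 0, 0]},
    {"gripper": 230, "offset": [0, 0, 0.002], "angular": [0, 0, 0]}
  ]
}}

```text
t: 9.35
eef_pos: [0.5586, -0.0892, 0.0996]
tool_rot: [-0.0, 0.143, 0.99, -0.0]
contact_force: [-0.2, -0.2, -5.9]
gripper_width: 0.411
grasp_force: 52.7
```

>>> {"op": "drive_tool", "data": {
  "deltas": [
    {"gripper": 230, "offset": [0, 0, 0.001], "angular": [0, 0, 0]},
    {"gripper": 230, "offset": [0, 0, 0.001], "angular": [0, 0, 0]}
  ]
}}

```text
t: 9.55
eef_pos: [0.5587, -0.0892, 0.0986]
tool_rot: [-0.0, 0.143, 0.99, 0.0]
contact_force: [-1.0, -0.4, -6.0]
gripper_width: 0.414
grasp_force: 52.7
```

>>> {"op": "drive_tool", "data": {
  "deltas": [
    {"gripper": 230, "offset": [0, 0, 0.001], "angular": [0, 0, 0]},
    {"gripper": 230, "offset": [0, 0, 0.002], "angular": [0, 0, 0]},
    {"gripper": 230, "offset": [0, 0, 0.002], "angular": [0, 0, 0]}
  ]
}}

```text
t: 9.85
eef_pos: [0.5588, -0.0892, 0.0976]
tool_rot: [0.0, 0.143, 0.99, 0.0]
contact_force: [-4.1, 0.4, 4.4]
gripper_width: 0.417
grasp_force: 54.1
```

>>> {"op": "drive_tool", "data": {
  "deltas": [
    {"gripper": 230, "offset": [0, 0, 0.001], "angular": [0, 0, 0]},
    {"gripper": 230, "offset": [0, 0, 0.001], "angular": [0, 0, 0]}
  ]
}}

```text
t: 10.05
eef_pos: [0.5588, -0.0892, 0.0975]
tool_rot: [0.0, 0.143, 0.99, 0.0]
contact_force: [-7.3, 0.9, 16.1]
gripper_width: 0.414
grasp_force: 55.6
```

>>> {"op": "drive_tool", "data": {
  "deltas": [
    {"gripper": 230, "offset": [0, 0, -0.0014], "angular": [0, 0, 0]},
    {"gripper": 230, "offset": [0, 0, -0.0014], "angular": [0, 0, 0]}
  ]
}}

```text
t: 10.25
eef_pos: [0.559, -0.0892, 0.0976]
tool_rot: [0.0, 0.143, 0.99, 0.0]
contact_force: [-1.6, 0.8, 3.8]
gripper_width: 0.413
grasp_force: 54.2
```

>>> {"op": "drive_tool", "data": {
  "deltas": [
    {"gripper": 230, "offset": [-0.004, 0, 0], "angular": [0, 0, 0]},
    {"gripper": 230, "offset": [-0.009, 0, 0], "angular": [0, 0, 0]},
    {"gripper": 230, "offset": [-0.014, 0, 0], "angular": [0, 0, 0]},
    {"gripper": 230, "offset": [-0.018, 0, 0], "angular": [0, 0, 0]},
    {"gripper": 230, "offset": [-0.018, 0, 0], "angular": [0, 0, 0]}
  ]
}}

```text
t: 10.75
eef_pos: [0.576, -0.094, 0.0976]
tool_rot: [-0.0, 0.143, 0.99, 0.0]
contact_force: [-5.5, 1.5, 6.4]
gripper_width: 0.411
grasp_force: 54.3
```

```bash
cat > s.py <<'E'
from h import *
p,r,o=pose(); a=np.array([[np.cos(JY),np.sin(JY)],[-np.sin(JY),np.cos(JY)]])
print('jig xy mm',(a@(p[:2]-JC)*1e3).round(1),'z',p[2].round(4),'F jig',(a@o['contact_force'][:2]).round(1),o['contact_force'][2].round(1),'M',o['torque'].round(2),'t',o['t'],'yaw err',go([0,0,0],73.53)[1]*45)
E
python3 s.py
```

```text
jig xy mm [-2.4  2.2] z 0.0976 F jig [-5.7 -0.2] 6.4 M [ 0.22  0.7  -0.04] t 10.75 yaw err [ 0.    -0.045  0.045]
```

>>> {"op": "drive_tool", "data": {
  "deltas": [
    {"gripper": 230, "offset": [-0.001, 0, -0.0008], "angular": [0, 0, 0]},
    {"gripper": 230, "offset": [-0.004, 0, -0.0008], "angular": [0, 0, 0]},
    {"gripper": 230, "offset": [-0.007, 0, -0.0008], "angular": [0, 0, 0]},
    {"gripper": 230, "offset": [-0.009, 0, -0.0008], "angular": [0, 0, 0]},
    {"gripper": 230, "offset": [-0.009, 0, -0.0008], "angular": [0, 0, 0]}
  ]
}}

```text
t: 11.25
eef_pos: [0.5829, -0.0962, 0.0977]
tool_rot: [-0.002, 0.143, 0.99, 0.0]
contact_force: [-9.1, 2.7, 6.0]
gripper_width: 0.414
grasp_force: 54.6
```

```bash
python3 s.py
```

```text
jig xy mm [4.8 2.1] z 0.0977 F jig [-9.5  0. ] 6.0 M [ 0.61  1.47 -0.17] t 11.25 yaw err [-0.    -0.27   0.045]
```

>>> {"op": "drive_tool", "data": {
  "deltas": [
    {"gripper": 230, "offset": [-0.001, 0, -0.0007], "angular": [0, 0, 0]},
    {"gripper": 230, "offset": [-0.003, 0, -0.0007], "angular": [0, 0, 0]},
    {"gripper": 230, "offset": [-0.005, 0, -0.0007], "angular": [0, 0, 0]},
    {"gripper": 230, "offset": [-0.005, 0, -0.0007], "angular": [0, 0, 0]}
  ]
}}

```text
t: 11.65
eef_pos: [0.5865, -0.0973, 0.0978]
tool_rot: [-0.004, 0.143, 0.99, 0.0]
contact_force: [-12.0, 4.0, 5.0]
gripper_width: 0.414
grasp_force: 54.4
```

```bash
python3 s.py
```

```text
jig xy mm [8.6 2. ] z 0.0978 F jig [-12.6   0.4] 5.0 M [ 0.74  1.89 -0.17] t 11.65 yaw err [-0.045 -0.45   0.045]
```

>>> {"op": "drive_tool", "data": {
  "deltas": [
    {"gripper": 230, "offset": [0, 0, -0.0005], "angular": [0, -0.012, 0]},
    {"gripper": 230, "offset": [-0.002, 0, -0.0005], "angular": [0, -0.012, 0]},
    {"gripper": 230, "offset": [-0.003, 0, -0.0005], "angular": [0, -0.012, 0]},
    {"gripper": 230, "offset": [-0.003, 0, -0.0005], "angular": [0, -0.012, 0]}
  ]
}}

```text
t: 12.05
eef_pos: [0.5882, -0.0977, 0.0976]
tool_rot: [-0.001, 0.143, 0.99, -0.0]
contact_force: [-12.8, 4.7, 4.2]
gripper_width: 0.412
grasp_force: 54.2
```

```bash
python3 s.py
python3 - <<'E'
from h import *
import cv2
t=optics.read_camera('top');s=optics.read_camera('scene');w=optics.read_camera('wrist')
c=np.zeros((600,800,3),np.uint8)
c[:300,:400]=cv2.resize(w,(400,300)); c[300:,:400]=cv2.resize(s[180:280,190:310],(400,300),interpolation=cv2.INTER_CUBIC)
c[:400,400:]=cv2.resize(t[145:215,267:337],(400,400),interpolation=cv2.INTER_CUBIC)
cv2.imwrite('pics/c5.png',c); cv2.imwrite('pics/s5.png',s)
for q in ([*jig(.0505,.045),.035],[*jig(.0505,-.045),.035]): print(proj('top',q),proj('scene',q))
E
```

```text
jig xy mm [10.3  2.1] z 0.0976 F jig [-13.6   0.9] 4.2 M [ 1.08  2.37 -0.23] t 12.05 yaw err [-0.045 -0.045  0.045]
(np.float64(288.4695494237203), np.float64(173.84547690621963)) (np.float64(248.56086938336756), np.float64(247.41138555855377))
(np.float64(325.8618562931742), np.float64(184.60050908669575)) (np.float64(217.77830883573984), np.float64(228.0552690612834))
```

View pics/c5.png

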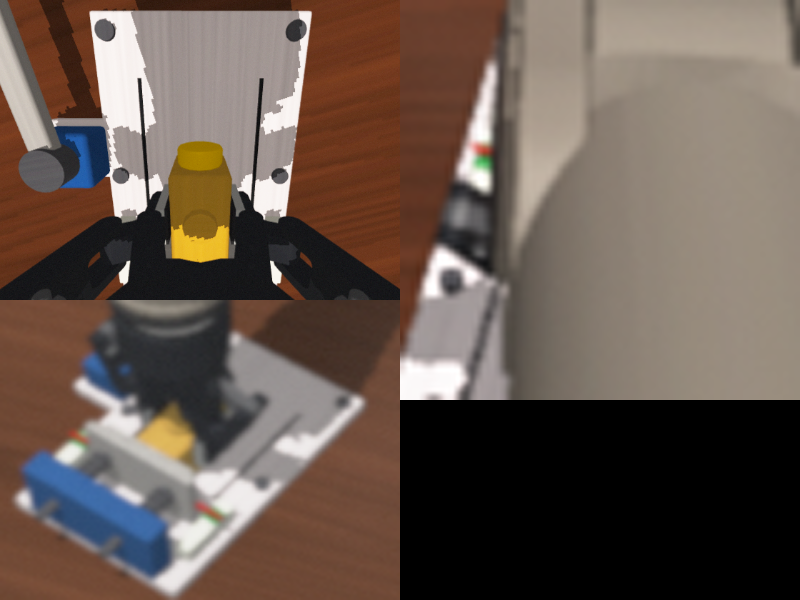

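The composite shows both red pointers over the green marks, at about (210,510) and (75,437) in the scene part. I'll measure them numerically.

```bash
cat > pt.py <<'E'
from h import *
import cv2
a=np.array([[np.cos(JY),np.sin(JY)],[-np.sin(JY),np.cos(JY)]])
def meas(n,im,lab):
    hsv=cv2.cvtColor(im,cv2.COLOR_BGR2HSV); S=hsv[...,1]>90; H=hsv[...,0].astype(int)
    for sgn in (1,-1):
        u,v=proj(n,[*jig(.048,sgn*.055),.031]); u,v=int(u),int(v)
        out=[]
        for nm,mk in (('red',S&((H<5)|(H>172))&(hsv[...,2]>110)),('green',S&(H>45)&(H<80))):
            y,x=np.nonzero(mk[v-10:v+11,u-12:u+13])
            if len(x):
                P=np.array([a@(ray(n,i+u-12,j+v-10,.031)[:2]-JC)*1e3 for i,j in zip(x,y)])
                out.append((nm,len(x),P.mean(0).round(1),'x',P[:,0].min().round(1),P[:,0].max().round(1)))
        print(lab,n,sgn,out)
if __name__=='__main__':
    for n in ('top','scene'): meas(n,cv2.imread(f'pics/{n}0.png'),'start'); meas(n,optics.read_camera(n),'now')
    s=optics.read_camera('scene'); cv2.imwrite('pics/s6.png',cv2.resize(s[215:265,200:270],(784,560),interpolation=cv2.INTER_CUBIC))
E
python3 pt.py
```

```text
start top 1 [('red', 14, array([41.8, 56.8]), 'x', np.float64(39.9), np.float64(43.4)), ('green', 15, array([50.6, 59.8]), 'x', np.float64(46.7), np.float64(54.8))]
start top -1 [('red', 13, array([ 41.8, -52.5]), 'x', np.float64(39.8), np.float64(43.3)), ('green', 18, array([ 50.7, -55.7]), 'x', np.float64(46.2), np.float64(55.3))]
now top 1 [('red', 3, array([53.3, 64.6]), 'x', np.float64(52.1), np.float64(54.4)), ('green', 4, array([48.8, 62.5]), 'x', np.float64(47.6), np.float64(50.5))]
now top -1 []
start scene 1 [('red', 10, array([37.4, 51. ]), 'x', np.float64(34.8), np.float64(39.6)), ('green', 13, array([49.9, 59.3]), 'x', np.float64(46.8), np.float64(53.1))]
start scene -1 [('red', 7, array([ 36.1, -60.9]), 'x', np.float64(34.1), np.float64(37.7)), ('green', 14, array([ 49.5, -58. ]), 'x', np.float64(46.2), np.float64(52.7))]
now scene 1 [('red', 6, array([48.9, 47.6]), 'x', np.float64(46.5), np.float64(51.3))]
now scene -1 []
```

View pics/s6.png

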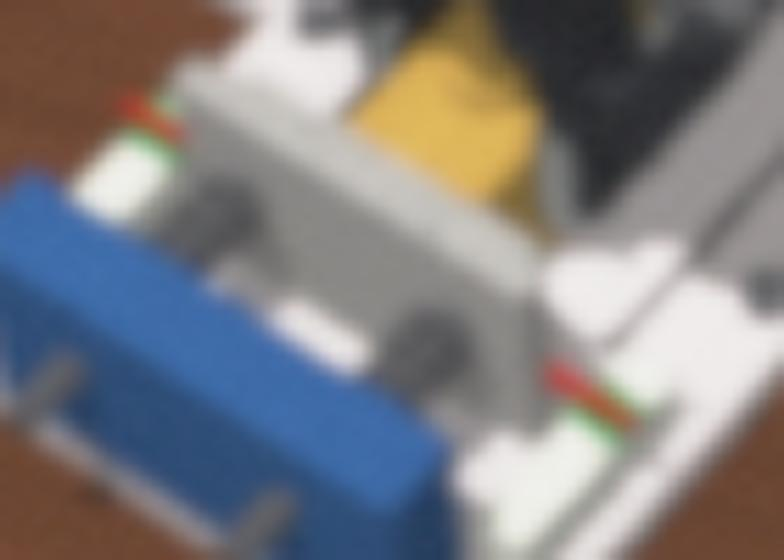

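Both pointers sit in the middle of their green marks, at about (590,395) and (150,120), with green on either side. The measured plate travel is about 11.5 mm, so about 10 N. I hold and check that it is steady.

>>> {"op": "drive_tool", "data": {
  "deltas": [
    {"gripper": 230, "offset": [0, 0, 0], "angular": [0, 0, 0]},
    {"gripper": 230, "offset": [0, 0, 0], "angular": [0, 0, 0]},
    {"gripper": 230, "offset": [0, 0, 0], "angular": [0, 0, 0]},
    {"gripper": 230, "offset": [0, 0, 0], "angular": [0, 0, 0]},
    {"gripper": 230, "offset": [0, 0, 0], "angular": [0, 0, 0]}
  ]
}}

```text
t: 12.85
eef_pos: [0.5882, -0.0977, 0.0976]
tool_rot: [-0.0, 0.143, 0.99, -0.0]
contact_force: [-13.3, 4.1, 2.9]
gripper_width: 0.412
grasp_force: 54.2
```

```bash
python3 s.py; python3 pt.py | grep now
python3 - <<'E'
from h import *
import cv2
w=optics.read_camera('wrist'); g=cv2.cvtColor(w,cv2.COLOR_BGR2GRAY); h=cv2.cvtColor(w,cv2.COLOR_BGR2HSV)
for row in (125,140,160,180):
    x=np.nonzero(g[row,170:400]<60)[0]+170; print(row,x.tolist()[:30])
for row in (215,225,240): 
    x=np.nonzero((h[row,:,0]>15)&(h[row,:,0]<32)&(h[row,:,1]>180)&(h[row,:,2]>70))[0]; print('blk',row,x.min(),x.max()) if len(x) else 0
E
```

```text
jig xy mm [10.3  2.1] z 0.0976 F jig [-13.9   0.2] 2.9 M [ 0.99  2.3  -0.26] t 12.85 yaw err [-0.045 -0.045  0.045]
now top 1 [('red', 3, array([53.3, 64.6]), 'x', np.float64(52.1), np.float64(54.4)), ('green', 4, array([48.8, 62.5]), 'x', np.float64(47.6), np.float64(50.5))]
now top -1 []
now scene 1 [('red', 6, array([48.9, 47.6]), 'x', np.float64(46.5), np.float64(51.3))]
now scene -1 []
125 [195, 196, 197, 363, 364, 365, 366, 367]
140 [196, 197, 198, 199, 362, 363, 364, 365]
160 [197, 198, 199, 200, 360, 361, 362, 363, 364]
180 [199, 200, 201, 359, 360, 361, 362]
blk 215 249 310
blk 225 245 314
blk 240 240 320
```

Steady. The lines centre on column 280.5 and the block on 279.8, a difference of less than 0.4 mm. Handing in.

```bash
python3 -c "
from station import bot; print(bot.hand_in())"
```

```text
the job is handed in; nothing more can be done
None
```

The job is handed in at about 13 s with the arm still holding: lever fully open, and the middle-sized block upright on the bed, centred to within about 0.4 mm and held against the stop plate at about 11.5 mm travel (about 10 N), pointers mid-green; no contact with the spray can, tape measure or tape ring was planned or felt, though I did not re-check their positions.

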